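Clamp the drain tube: close the hinged half, drop in the swing bolt, push its cap tight

TASK

Clamp the steel tube where it lies in its saddle: gently swing the clamp's hinged upper half over until it bears on the tube, swing the bolt upright into the slot of the half's fork, then push the cap down along the bolt until it bears on the fork, firmly (a push of 15 to 22 N) so that the tube stays clamped tight when you let go. The tube is thin-walled: feel for each contact and never force it. Leave the tube lying in the saddle, and the other things on the bench where they are.

Things in the scene. Friction and masses are not known exactly. Their poses are not given: they have to be found in the camera images.
- clamp: Tube clamp on a white base plate 225 x 110 x 10 mm, bolted down. Origin on the bench below the middle of the clamp's lower half (30 mm long); z up, x along the tube, away from the robot (plate from x = -50 to 175), y across it: the upper half's hinge is on the -y side, the swing bolt on the +y side. A plain tube rest stands at x = 145.
- tube_mid (a point): Middle of the loose steel tube, 40 mm diameter, 270 mm long, 0.45 kg, lying along the clamp's x axis with its axis 60 mm above the bench, in the half-round saddle of the lower half. Its x axis is the tube's axis.
- saddle (a point): Point on the tube axis where the middle of the tube rests (clamp frame: 50, 0, 60 mm).
- jaw_hinge (a point): Hinge axis of the upper half, along x, at clamp frame (0, -34, 60) mm.
- jaw (a joint): Opening angle of the hinged upper half (aluminium arch, 30 mm wide, 0.2 kg): 0 = nominally shut over the tube, grows as it swings up and back to -y; starts at 1.6 to 2.0 rad. It stops on the tube at 0.01 to 0.09 rad, varying with the unseen wear of its rubber liner. The hinge is stiff (0.2 Nm, 2.5 N at the fork): it stays where left, so push it down on the tube until it stops.
- fork_grip (a point): Middle of the fork at the half's free end, between two round bosses (10 mm diameter, axis x, 39 mm over their ends): pinch it there across x from above; it can turn between the fingers. Axes are the half's own (y from hinge to fork, z up when shut); at (0, 80, 6) mm from the hinge. Two prongs, 8 mm thick (z 2 to 10), y = 54 to 88, leave a slot 11 mm wide, open at the free end.
- bolt_pivot (a point): Pivot axis of the swing bolt, along x, at clamp frame (0, 36, 28) mm, middle of its side play.
- bolt (a joint): Lean of the swing bolt (shank 8 mm diameter): 0 = upright, fully in the slot; grows as it leans out to +y; starts at 0.75 to 1.1 rad. Stays where left (0.12 Nm, 1.5 N at the cap). Its eye also slides up to 5 mm either way along x (1 N friction) and starts off-centre: the shank enters the slot only within 1.5 mm of the clamp's x = 0, else it strikes a prong.
- cap_mid (a point): Half-way up the grip of the dark knurled cap on the bolt, on the bolt's axis, 82 mm from the pivot axis when the cap is up; z axis along the bolt. The grip is 25 mm diameter and 26 mm tall; below it is a flange 30 mm diameter and 5 mm thick, whose underside is 18 mm below this point.
- cap_top (a point): Centre of the cap's flat closed top (25 mm diameter), 13 mm above cap_mid; push here to tighten.
- cap (a joint): How far the cap is pushed down the bolt: 0 = up (start), at most 0.024 m. It grips the shank with 7 N, moves only when pushed harder and stays where pushed. Half shut and bolt upright, its flange meets the fork after about 15 to 22 mm, depending on the liner; then the push must rise to 15 to 22 N. If the half is not down on the tube, the flange strikes the fork's ends as the bolt swings up.
- wrench: Open-ended wrench, 180 mm, lying beside the clamp; a bystander, leave it. Origin under its centre.
- beaker: Glass beaker, 70 mm diameter, 85 mm tall; a bystander, leave it. Origin under its centre.
- jar: Small amber jar, 48 mm diameter, 70 mm tall; a bystander, leave it. Origin under its centre.
- spare_ring: Loose aluminium ring, 52 mm diameter, 12 mm thick; a bystander, leave it. Origin under its centre.
- dish: White dish, 70 mm diameter, 22 mm tall; a bystander, leave it. Origin under its centre.
Things that resemble listed ones, but are neither listed nor needed, are in the scene too. What is shaped like the clamp but purple is not meant.

How it is judged:
By the outcome, as a careful person would: the job done as asked, in the order asked, and still so for the second after the job is handed in, with the robot touching nothing.
It also fails if it takes over 72 s, if anything falls off the work surface, if the arm or the gripper's body presses on something with over 40 N, if the wrist force passes 120 N, or if a joint passes its speed limit or range.

ROBOT

A 6-joint arm with a two-finger parallel gripper is mounted at the origin on the work surface. World frame = base frame: x ahead of the robot, y to its left, z up, the work surface at z = 0. Lengths are in mm, angles in rad, forces in N, time in s.
With the tool pointing down it reaches from about 275 to 750 mm from the base axis. Payload 10.2 kg.
Tool frame: the origin (TCP) lies midway between the tips of the shut fingers; the grasp point (between the pads) lies 19 mm behind it (ctrl.grasp_offset is the distance from the TCP to the grasp point, in mm); z points along the fingers, y is the line along which they close (so a half turn about z gives the same grasp; the last joint's range is limited). The gripper opens to 85 mm and grips with 20 to 120 N. Pads are 22 mm wide; open, the fingers measure 114 mm over their backs; the gripper's body (76 mm by 85 mm) begins 54 mm behind the grasp point. The pads swing forward as they close: fully open they stand 13 mm farther back than shut.
Start: joints at [1.006, 0.313, 1.498, -0, 1.331, -0.223], TCP at [175.984, 494.632, 231.294] pointing down, gripper open.
Joint ranges: [-2.94, 2.94], [-0.97, 2.17], [0.19, 2.56], [-1.23, 4.37], [0.02, 3.11], [-2.88, 2.88]. Speed limits (rad/s): [2.39, 2.39, 3.01, 3.14, 3.14, 3.14].

INTERFACE

Orientations are given as a unit quaternion [w, x, y, z].
In Python, from rig import ctrl, viewer, models gives the robot as it stands. The module is installed in compiled form; this text tells all that it offers.
- The arm moves only by the shell command python3 -m pendant 'ROWS' [OPENING] [FORCE]. ROWS is text: rows parted by semicolons, each of 4 numbers parted by spaces: the shift along the tool's x, y, z in m, then the turn about the tool's z in rad. In form: x y z yaw; .... A call has 1 to 10 rows; each row shifts and turns the commanded pose from where the row before left it, along the tool's axes as they then stand; what a row does not reach is not made up. A row lasts 1/8 s, in which the tool goes at most 62.5 mm and 10.7 degrees, less where a joint would pass 70% of its speed; a pose out of reach is approached as far as the arm can. A call is refused whole if a number of a shift passes 0.0625 or a number of a turn 0.188, either way. A call with a gripper value outside its range is refused whole. OPENING is the opening, from 0 (shut) to 1 (fully open), set as the call begins (- or left out, the last holds). The fingers move at their own pace and stop on an object; FORCE is the grip in N (left out, the last holds). Time passes only in rows, so rows that do not move let the fingers close. It gives the time, the measured TCP pose, the force, the opening and the grip force at its end, in the units of the state.
- ctrl.sense(): the state, without advancing time (a new reading comes with each control period).
- viewer.capture(name): name is "side" or "top" or "wrist"; returns a dict with "color" (480x640x3 uint8, red, green, blue), "vertical_fov" (degrees; the focal length in pixels is half the picture's height over the tangent of half this angle, whatever the lens; pixels are square), "cx", "cy" (the principal point, pixels), "pose" (4x4, takes a point from camera to world coordinates). Camera axes: x right, y down, z forward; pixel columns grow to the right and rows downward; lengths in mm; the calibration is good to about 2 mm. A picture is of the moment at which its call begins. There is no depth.
- ctrl.finish_job(): hands the job in; it is judged then, once.
Trained networks look in the newest picture that a camera, given by its name, has taken for a name from the list of things; names that differ only in an ending like _2 or _b are one class to them, and where a whole thing is asked for, a point or a joint stands for the part that bears it (a point fixed in the world has none). Each returns a list of dicts, best first, with "p" (0 to 1); they miss things now and then, are a little off and sometimes report something else, mostly with a low value. They report only what shows in the picture. A call takes as long as a camera call. They do not tell look-alikes from the thing itself.
- models.boxes_of(camera, query): "at" ([x, y, z] in mm, in world coordinates, good to about 4 mm: the middle of the surface that is visible of it).
The state is a dict: "time_s": time; "joints": joint angles; "dq": joint speeds; "tau": joint torques, N m; "eef_pos": TCP position; "ee_rot": TCP orientation; "force": force on the tool from outside, world axes, zero at the start; "wrist_torque": the same for the moment, N m; "grip_width": opening from 0.0 (shut) to 1.0 (fully open); "grip_force": force on a finger pad.
Only numpy, scipy, OpenCV 4.12 (cv2) and the standard library are available. Lean on these libraries where they do the work, as an engineer would, in place of code of your own. Each camera call takes 0.05 s, during which the arm holds its last target. There are 200 camera calls.

## Working session

There is one attempt and no reset: what is moved stays moved. The work goes in short steps, Python scripts to look and compute and a shell command to move; the robot and the scene stay as the last step left them, time stands still between calls to the robot, and variables do not carry over. Pictures are saved under pics/ and viewed, at most 10 in all, crops included, and the job is handed in when it is done.

```bash
mkdir -p pics
cat > h.py <<'E'
import numpy as np, cv2
from rig import ctrl, viewer, models
def cap(n,f=None):
    c=viewer.capture(n)
    if f: cv2.imwrite('pics/'+f,cv2.cvtColor(c['color'],cv2.COLOR_RGB2BGR))
    return c
def foc(c): return 240/np.tan(np.radians(c['vertical_fov'])/2)
def proj(c,p):
    T=np.linalg.inv(c['pose']); q=T[:3,:3]@np.array(p,float)+T[:3,3]
    return np.array([c['cx'],c['cy']])+foc(c)*q[:2]/q[2]
def ray(c,u,v):
    d=c['pose'][:3,:3]@np.array([(u-c['cx'])/foc(c),(v-c['cy'])/foc(c),1]); return c['pose'][:3,3],d/np.linalg.norm(d)
def onz(c,u,v,z):
    o,d=ray(c,u,v); return o+d*(z-o[2])/d[2]
E
python3 - <<'E'
from h import *
np.set_printoptions(precision=1,suppress=True)
for n in ['top','side','wrist']:
    c=cap(n,n+'0.png'); print(n,c['pose'].tolist() if 0 else c['pose'][:3,3],c['pose'][:3,2],foc(c))
    for q in ['clamp','tube_mid','jaw','fork_grip','bolt','cap_mid','cap_top','bolt_pivot','jaw_hinge','saddle']:
        print(q,[(np.round(b['at']).tolist(),round(b['p'],2),proj(c,b['at']).round().tolist()) for b in models.boxes_of(n,q)[:3]])
s=ctrl.sense(); print(s)
print(ctrl.grasp_offset)
E
```

```text
top [ 308.7   24.8 1076.1] [ 0.2  0.  -1. ] 523.1789957249517
clamp [([254.0, -286.0, 16.0], 0.71, [475.0, 342.0]), ([537.0, 44.0, 7.0], 0.67, [305.0, 208.0]), ([237.0, 246.0, 9.0], 0.64, [207.0, 358.0])]
tube_mid [([553.0, 33.0, 79.0], 0.61, [309.0, 192.0])]
jaw [([507.0, -31.0, 78.0], 0.89, [342.0, 215.0]), ([184.0, 225.0, 93.0], 0.81, [209.0, 391.0]), ([200.0, -285.0, 90.0], 0.81, [488.0, 374.0])]
fork_grip [([199.0, -282.0, 88.0], 0.95, [486.0, 374.0]), ([186.0, 232.0, 86.0], 0.83, [206.0, 390.0]), ([513.0, -35.0, 82.0], 0.77, [345.0, 211.0])]
bolt [([200.0, -241.0, 126.0], 0.75, [470.0, 377.0]), ([180.0, 279.0, 127.0], 0.69, [175.0, 397.0]), ([491.0, 123.0, 78.0], 0.54, [264.0, 225.0])]
cap_mid [([491.0, 126.0, 80.0], 0.83, [262.0, 225.0]), ([175.0, 271.0, 121.0], 0.79, [180.0, 399.0]), ([201.0, -246.0, 120.0], 0.78, [471.0, 376.0])]
cap_top [([204.0, -250.0, 121.0], 0.64, [474.0, 374.0]), ([175.0, 275.0, 122.0], 0.62, [177.0, 400.0]), ([493.0, 119.0, 76.0], 0.54, [266.0, 224.0])]
bolt_pivot [([236.0, 247.0, 8.0], 0.84, [207.0, 359.0]), ([261.0, -278.0, 13.0], 0.62, [470.0, 338.
[... 2009 characters left out ...]
96.0])]
bolt [([175.0, 279.0, 110.0], 0.94, [69.0, 319.0])]
cap_mid [([174.0, 283.0, 115.0], 0.77, [68.0, 319.0])]
cap_top [([175.0, 285.0, 115.0], 0.74, [72.0, 320.0])]
bolt_pivot [([178.0, 270.0, 10.0], 0.79, [125.0, 280.0])]
jaw_hinge []
saddle [([179.0, 278.0, 10.0], 0.8, [132.0, 278.0])]
{'time_s': 1.65, 'joints': array([ 1. ,  0.3,  1.5, -0. ,  1.3, -0.2]), 'dq': array([-0., -0.,  0., -0.,  0.,  0.]), 'tau': array([ -0. , -41.2, -26. ,  -0. ,   0. ,  -0. ]), 'eef_pos': array([176. , 494.6, 231.3]), 'ee_rot': array([ 0. ,  0.2,  1. , -0. ]), 'force': array([-0.1, -0.3, -0.1]), 'wrist_torque': array([-0., -0., -0.]), 'grip_force': 0.0, 'grip_width': 1.0002776660044066}
18.700000000000003
```

Run:
```python
import cv2,numpy as np
a=cv2.imread('pics/top0.png')[140:290,220:420]; b=cv2.imread('pics/side0.png')[190:340,260:460]
cv2.imwrite('pics/crop0.png',np.vstack([cv2.resize(a,None,fx=2,fy=2,interpolation=3),cv2.resize(b,None,fx=2,fy=2,interpolation=3)]))
cv2.imwrite('pics/cropA.png',cv2.resize(a,(800,600),interpolation=3));cv2.imwrite('pics/cropB.png',cv2.resize(b,(800,600),interpolation=3))
```

```text
(no output)
```

View pics/top0.png

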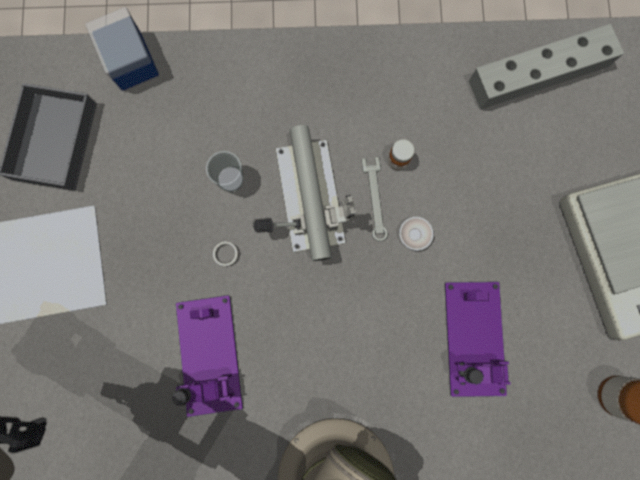

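View pics/cropA.png

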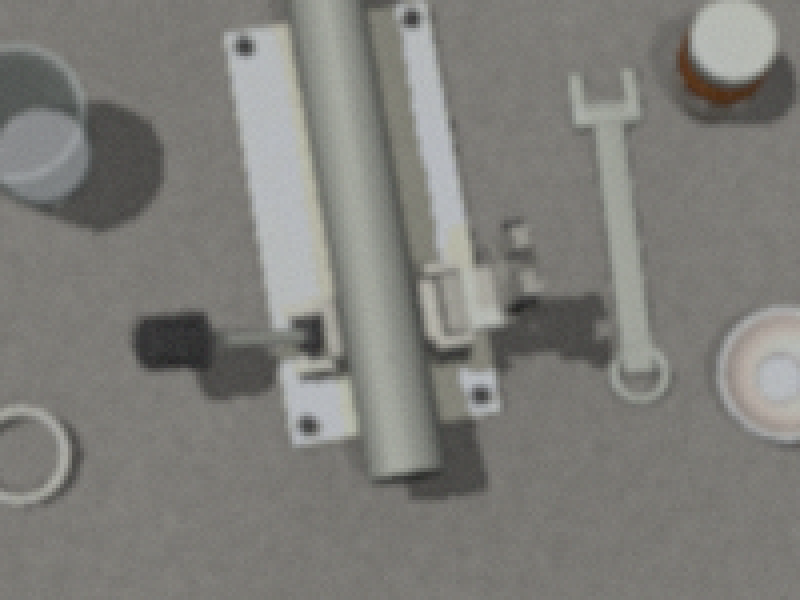

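View pics/cropB.png

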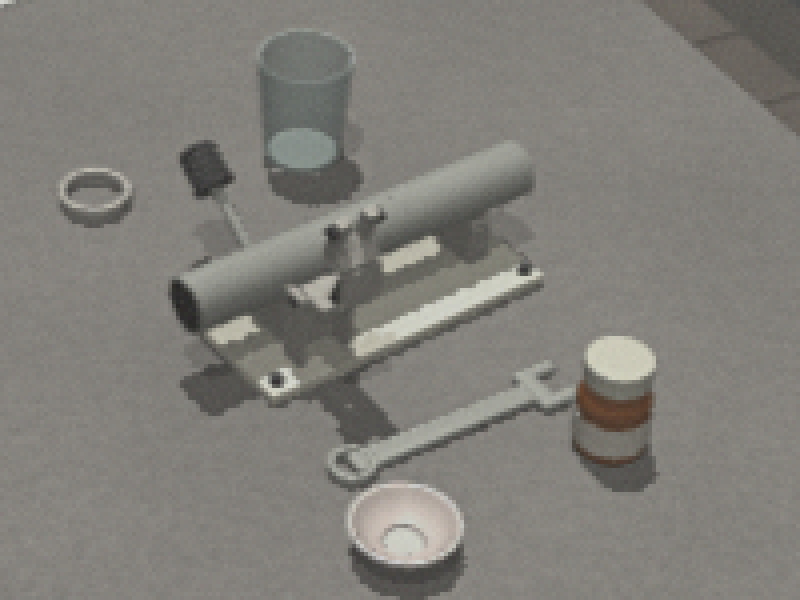

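The white clamp stands near the middle of the top view: plate corners in cropA at (225,33), (428,3), (500,410) and (292,445), cap at (172,342), open fork bosses around (516,235)/(525,285). The side crop shows the same with the jaw up on the near side and the bolt leaning away. The purple ones are decoys.

```bash
cat > fit.py <<'E'
from h import *
from scipy.optimize import least_squares
np.set_printoptions(precision=3,suppress=True)
def W(p,q):
    x,y,a=p[:3]; c,s=np.cos(a),np.sin(a)
    return np.array([x+c*q[0]-s*q[1],y+s*q[0]+c*q[1],q[2]])
def fork(t): return np.array([0,-34+80*np.cos(t)-6*np.sin(t),60+80*np.sin(t)+6*np.cos(t)])
def capm(l,r=82,ex=0): return np.array([ex,36+r*np.sin(l),28+r*np.cos(l)])
E
python3 - <<'E'
from fit import *
t=cap('top'); s=cap('side')
A=lambda u,v:np.array([220+(u+.5)/4-.5,140+(v+.5)/4-.5]); B=lambda u,v:np.array([260+(u+.5)/4-.5,190+(v+.5)/4-.5])
obs=[(t,A(225,33),(175,55,10)),(t,A(428,3),(175,-55,10)),(t,A(292,445),(-50,55,10)),(t,A(500,410),(-50,-55,10)),
(s,B(274,397),(-50,-55,10)),(s,B(543,275),(175,-55,10))]
f=lambda p:np.concatenate([proj(c,W(p,q))-o for c,o,q in obs])
r=least_squares(f,[490,40,0.1]);print(r.x,r.fun.reshape(-1,2))
p=r.x
# boss mid / cap centre
o2=[(t,A(172,342),'c'),(s,B(207,168),'c')]
g=lambda v:np.concatenate([proj(c,W(p,capm(v[0],82,v[1])))-o for c,o,_ in o2])
r2=least_squares(g,[.9,0]);print('lean,ex',r2.x,r2.fun)
o3=[(t,A(521,260)),(s,B(353,225))]
for o in [o3]:
    r3=least_squares(lambda v:np.concatenate([proj(c,W(p,fork(v[0])))-q for c,q in o]),[1.8]);print('jaw',r3.x,r3.fun)
for th in (1.6,1.8,2.0): print(th,[((proj(c,W(p,fork(th)+[x,0,0]))-[ou,ov])*4).round() for c,ou,ov in((t,220,140),(s,260,190)) for x in(-17,17)])
print(ctrl.sense()['ee_rot'],W(p,fork(r3.x[0])),W(p,capm(*r2.x[:1],82,r2.x[1])))
E
```

```text
[503.116  23.879   0.136] [[-0.38  -0.101]
 [ 0.026 -0.892]
 [-0.357  0.776]
 [ 0.409  0.767]
 [-0.047 -0.105]
 [ 0.951 -0.024]]
lean,ex [0.951 1.953] [-0.415  0.115 -0.373 -1.185]
jaw [1.904] [-0.195  1.153  0.822 -0.138]
1.6 [array([475., 305.]), array([462., 233.]), array([310., 204.]), array([355., 186.])]
1.8 [array([509., 300.]), array([496., 229.]), array([325., 222.]), array([370., 203.])]
2.0 [array([539., 298.]), array([527., 227.]), array([339., 243.]), array([384., 224.])]
[-0.     0.17   0.985  0.   ] [512.042 -41.365 133.631] [491.124 125.944  75.63 ]
```

```bash
cat >> fit.py <<'E'
P=np.array([503.116,23.879,0.136])
def st():
    s=ctrl.sense(); a=P[2]; c,si=np.cos(a),np.sin(a); R=np.array([[c,si,0],[-si,c,0],[0,0,1]])
    q=s['ee_rot']; ang=2*np.arctan2(q[2],q[1]); ty=(np.pi-(0))*0+ang-np.pi/2
    e=s['eef_pos']-[P[0],P[1],0]
    print('t %.2f TCPclamp'%s['time_s'],(R@e).round(2),'F',(R@s['force']).round(2),'M',(R@s['wrist_torque']).round(3),'w %.3f gf %.1f'%(s['grip_width'],s['grip_force']),'yawneeded %.4f'%(np.angle(np.exp(1j*(ty-a)))))
    return s
E
cat > s.sh <<'E'
python3 -c "from fit import *;st()"
E
python3 -m pendant '0 0 0 0.182;0 0 0 0.182;0 0 0 0.182;0 0 0 0.182;0 0 0 0.182;0 0 0 0.183'; sh s.sh
```

```text
time_s: 2.5
eef_pos: [176.0, 494.6, 231.3]
ee_rot: [0.0, 0.66, 0.752, -0.0]
force: [-0.5, 0.0, 1.0]
grip_width: 0.996
grip_force: 0.0
t 2.50 TCPclamp [-260.27  510.75  231.3 ] F [-0.47  0.07  0.99] M [ 0.071 -0.009  0.027] w 0.996 gf 0.0 yawneeded -0.0060
```

```bash
python3 -m pendant '-0.048 0.0217 0 0;-0.048 0.0217 0 0;-0.048 0.0217 0 0;-0.048 0.0217 0 0;-0.048 0.0217 0 0;-0.048 0.0217 0 0;-0.048 0.0217 0 0;-0.048 0.0217 0 0;-0.048 0.0217 0 0' >/dev/null; python3 -m pendant '-0.048 0.0217 0 0;-0.048 0.0217 0 0;-0.048 0.0217 0 -0.005;0 0 0 0;0 0 0 0' >/dev/null; sh s.sh
python3 - <<'E'
from fit import *
s=st();c=cap('wrist','w1.png')
for q in ['jaw','fork_grip','cap_mid','clamp']:
    print(q,[(np.round(b['at']),round(b['p'],2),proj(c,b['at']).round()) for b in models.boxes_of('wrist',q)[:3]])
print(c['pose'])
for th in(1.7,1.8,1.9,2.0): print(th,proj(c,W(P,fork(th)+[-17,0,0])),proj(c,W(P,fork(th)+[17,0,0])))
print(proj(c,W(P,capm(.95,82,2))),[proj(c,W(P,q)) for q in((-50,-55,10),(-50,55,10),(175,-55,10),(175,55,10))])
E
```

```text
t 4.25 TCPclamp [ -0.13 -64.84 231.15] F [-0.98 -0.19  0.67] M [ 0.004 -0.011  0.047] w 1.001 gf 0.0 yawneeded 0.0049
t 4.25 TCPclamp [ -0.13 -64.84 231.15] F [-0.98 -0.19  0.67] M [ 0.004 -0.011  0.047] w 1.001 gf 0.0 yawneeded 0.0049
jaw [(array([509., -35., 110.]), 0.6, array([317., 226.]))]
fork_grip [(array([512., -34., 109.]), 0.68, array([321., 226.]))]
cap_mid [(array([491., 117.,  77.]), 0.76, array([322.,  10.]))]
clamp [(array([537.,  49.,   6.]), 0.7, array([359., 121.])), (array([ 222., -244.,   12.]), 0.68, array([ 42., 349.]))]
[[  0.99    0.136   0.038 501.444]
 [  0.141  -0.952  -0.271  27.965]
 [ -0.      0.273  -0.962 375.348]
 [  0.      0.      0.      1.   ]]
1.7 [295.204 222.913] [345.956 223.186]
1.8 [295.539 233.37 ] [345.456 233.636]
1.9 [295.928 242.849] [344.906 243.108]
2.0 [296.361 251.24 ] [344.318 251.493]
[324.437  -3.403] [array([270.873, 198.871]), array([267.201,  81.512]), array([492.471, 200.081]), array([508.531,  82.938])]
```

View pics/w1.png

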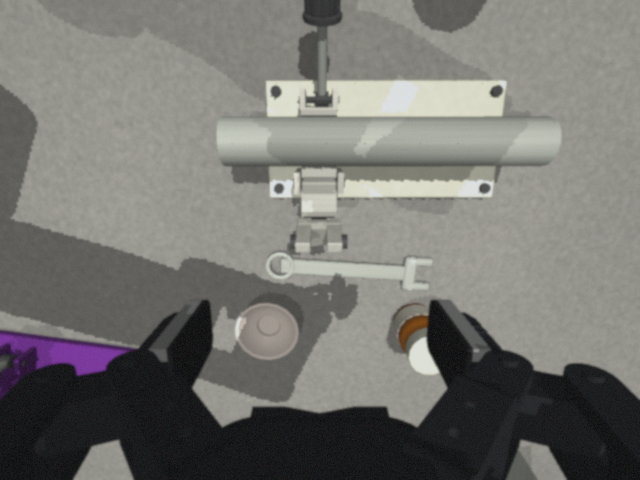

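The wrist view shows fork bosses at u=291–347, v≈241, matching my clamp pose to about 1 mm (jaw ≈1.9 rad); the shank and cap are at the top (322,10), slightly +x.

```bash
python3 -m pendant '-0.0007 -0.0007 0.0232 0;0 0 0.0232 0;0 0 0.0232 0;0 0 0.0232 0;0 0 0.0232 0;0 0 0 0;0 0 0 0' 0.58 20 >/dev/null; sh s.sh; python3 -m pendant '0 0 0 0;0 0 0 0;0 0 0 0;0 0 0 0' 0.35 20 >/dev/null; sh s.sh
```

```text
t 5.38 TCPclamp [ -0.15 -65.9  116.33] F [-0.18  0.02  0.13] M [-0.03   0.031  0.049] w 0.578 gf 0.0 yawneeded 0.0054
t 5.88 TCPclamp [ -0.73 -66.24 116.55] F [-5.15 -0.91  5.59] M [-0.098  0.814  0.009] w 0.446 gf 19.8 yawneeded 0.0053
```

Run:
```python
from fit import *
t=np.arange(1.9,0.15,-0.1); f=np.array([fork(x) for x in t]); d=np.diff(f,axis=0)
print(';'.join('%.4f 0 %.4f 0'%(a[1]/1e3,-a[2]/1e3) for a in d)); print(t[-1],f[-1])
```

```text
0.0075 0 -0.0028 0;0.0078 0 -0.0020 0;0.0079 0 -0.0012 0;0.0080 0 -0.0004 0;0.0080 0 0.0004 0;0.0079 0 0.0012 0;0.0078 0 0.0020 0;0.0075 0 0.0027 0;0.0072 0 0.0035 0;0.0069 0 0.0042 0;0.0064 0 0.0048 0;0.0059 0 0.0054 0;0.0053 0 0.0060 0;0.0047 0 0.0065 0;0.0040 0 0.0069 0;0.0033 0 0.0073 0;0.0026 0 0.0076 0
0.1999999999999984 [ 0.    43.213 81.774]
```

```bash
python3 -m pendant '0.0075 0 -0.0028 0;0.0078 0 -0.0020 0;0.0079 0 -0.0012 0;0.0080 0 -0.0004 0;0.0080 0 0.0004 0;0.0079 0 0.0012 0' >/dev/null; sh s.sh; python3 -m pendant '0.0078 0 0.0020 0;0.0075 0 0.0027 0;0.0072 0 0.0035 0;0.0069 0 0.0042 0;0.0064 0 0.0048 0;0 0 0 0' >/dev/null; sh s.sh
```

```text
t 6.62 TCPclamp [ -0.95 -19.34 121.44] F [-5.87 -3.84  4.66] M [-0.648  0.812 -0.004] w 0.451 gf 20.7 yawneeded 0.0053
t 7.38 TCPclamp [ -1.25  17.82 103.74] F [-3.4   5.06  3.77] M [ 0.655  0.461 -0.028] w 0.446 gf 21.4 yawneeded 0.0055
```

```bash
python3 -m pendant '0.0059 0 0.0054 0;0.0053 0 0.0060 0;0.0047 0 0.0065 0;0.0040 0 0.0069 0;0 0 0 0' >/dev/null; sh s.sh; python3 -m pendant '0.0033 0 0.0073 0;0.0014 0 0.0038 0;0.0012 0 0.0038 0;0 0 0 0;0 0 0 0' >/dev/null; sh s.sh
```

```text
t 8.00 TCPclamp [-1.38 37.81 78.54] F [-1.71  5.48  0.62] M [0.739 0.327 0.013] w 0.449 gf 21.8 yawneeded 0.0054
t 8.62 TCPclamp [-1.43 43.61 63.67] F [-2.37  5.07 -0.49] M [0.741 0.249 0.038] w 0.448 gf 21.9 yawneeded 0.0053
```

```bash
python3 -m pendant '0.0015 0 0.003 0;0.001 0 0.003 0;0 0 0 0' >/dev/null; sh s.sh; python3 -m pendant '0.0001 0 0.001 0;0 0 0 0' >/dev/null; sh s.sh;  python3 -m pendant '0.0001 0 0.001 0;0 0 0 0' >/dev/null; sh s.sh;python3 -m pendant '0.0001 0 0.001 0;0 0 0 0' >/dev/null; sh s.sh
```

```text
t 9.00 TCPclamp [-1.41 45.49 57.1 ] F [-3.46  2.7   1.74] M [0.295 0.61  0.045] w 0.445 gf 22.0 yawneeded 0.0051
t 9.25 TCPclamp [-1.39 45.72 56.17] F [-3.93  2.95  2.64] M [ 0.433  0.643 -0.041] w 0.450 gf 22.1 yawneeded 0.0050
t 9.50 TCPclamp [-1.38 45.86 55.22] F [-3.99  3.49  4.29] M [0.501 0.69  0.041] w 0.444 gf 22.2 yawneeded 0.0050
t 9.75 TCPclamp [-1.4  46.   54.17] F [-5.03  4.68  3.22] M [0.557 0.688 0.029] w 0.447 gf 22.2 yawneeded 0.0049
```

```bash
for i in 1; do python3 -m pendant '0.0002 -0.0005 0.0007 0;0 0 0 0' >/dev/null; sh s.sh; python3 -m pendant '0.0002 -0.0005 0.0007 0;0 0 0 0' >/dev/null; sh s.sh;python3 -m pendant '0.0001 0 0.0007 0;0 0 0 0' >/dev/null; sh s.sh; done
```

```text
t 10.00 TCPclamp [-1.4  46.07 53.71] F [-2.39  4.1   2.88] M [0.589 0.358 0.051] w 0.447 gf 22.2 yawneeded 0.0049
t 10.25 TCPclamp [-1.44 46.15 53.17] F [-0.15  5.68  3.31] M [0.744 0.021 0.089] w 0.448 gf 22.2 yawneeded 0.0049
t 10.50 TCPclamp [-1.47 46.28 52.43] F [0.   4.86 2.96] M [0.636 0.057 0.062] w 0.446 gf 22.2 yawneeded 0.0048
```

```bash
for i in 1; do python3 -m pendant '0 0 0.0007 0;0 0 0 0' >/dev/null; sh s.sh; python3 -m pendant '0 0 0.0007 0;0 0 0 0' >/dev/null; sh s.sh;python3 -m pendant '0 0 0.0007 0;0 0 0 0' >/dev/null; sh s.sh; python3 -m pendant '0 0 0.0007 0;0 0 0 0' >/dev/null; sh s.sh; done
```

```text
t 10.75 TCPclamp [-1.47 46.36 51.74] F [0.37 5.48 3.15] M [ 0.809 -0.015  0.059] w 0.448 gf 22.2 yawneeded 0.0049
t 11.00 TCPclamp [-1.46 46.41 51.01] F [0.55 6.4  3.  ] M [ 0.882 -0.062  0.078] w 0.451 gf 22.2 yawneeded 0.0048
t 11.25 TCPclamp [-1.49 46.49 50.3 ] F [0.56 6.7  4.03] M [ 0.958 -0.025 -0.032] w 0.448 gf 22.2 yawneeded 0.0046
t 11.50 TCPclamp [-1.49 46.51 49.59] F [0.17 7.82 3.22] M [ 0.988 -0.009 -0.024] w 0.446 gf 22.2 yawneeded 0.0046
```

```bash
for i in 1; do python3 -m pendant '0.001 0 0.0005 0;0 0 0 0' >/dev/null; sh s.sh; python3 -m pendant '0.0005 0 0.0006 0;0 0 0 0' >/dev/null; sh s.sh;python3 -m pendant '0 0 0.0006 0;0 0 0 0' >/dev/null; sh s.sh; done
```

```text
t 11.75 TCPclamp [-1.5  46.69 49.06] F [1.11 0.73 2.92] M [-0.062 -0.18  -0.083] w 0.448 gf 22.2 yawneeded 0.0049
t 12.00 TCPclamp [-1.53 46.86 48.39] F [ 2.74 -5.16  2.31] M [-0.869 -0.395 -0.044] w 0.450 gf 22.1 yawneeded 0.0049
t 12.25 TCPclamp [-1.57 47.   47.75] F [ 3.24 -4.52  1.61] M [-0.852 -0.486  0.002] w 0.446 gf 22.2 yawneeded 0.0049
```

```bash
for i in 1; do python3 -m pendant '-0.0004 0.0002 0.0005 0;0 0 0 0' >/dev/null; sh s.sh; python3 -m pendant '0 0.0002 0.0005 0;0 0 0 0' >/dev/null; sh s.sh;python3 -m pendant '0 0 0.0005 0;0 0 0 0' >/dev/null; sh s.sh; done
python3 - <<'E'
from fit import *
c=cap('side','s2.png');b=cv2.imread('pics/s2.png')[200:320,270:430]; cv2.imwrite('pics/s2c.png',cv2.resize(b,(800,600),interpolation=3))
E
```

```text
t 12.50 TCPclamp [-1.6  47.04 47.18] F [ 2.78 -2.5   1.77] M [-0.514 -0.606  0.02 ] w 0.453 gf 22.2 yawneeded 0.0049
t 12.75 TCPclamp [-1.61 47.12 46.57] F [ 3.64 -2.89  1.99] M [-0.516 -0.57   0.01 ] w 0.453 gf 22.2 yawneeded 0.0050
t 13.00 TCPclamp [-1.61 47.2  46.12] F [ 2.77 -1.97  1.88] M [-0.411 -0.649 -0.027] w 0.450 gf 22.2 yawneeded 0.0050
```

View pics/s2c.png

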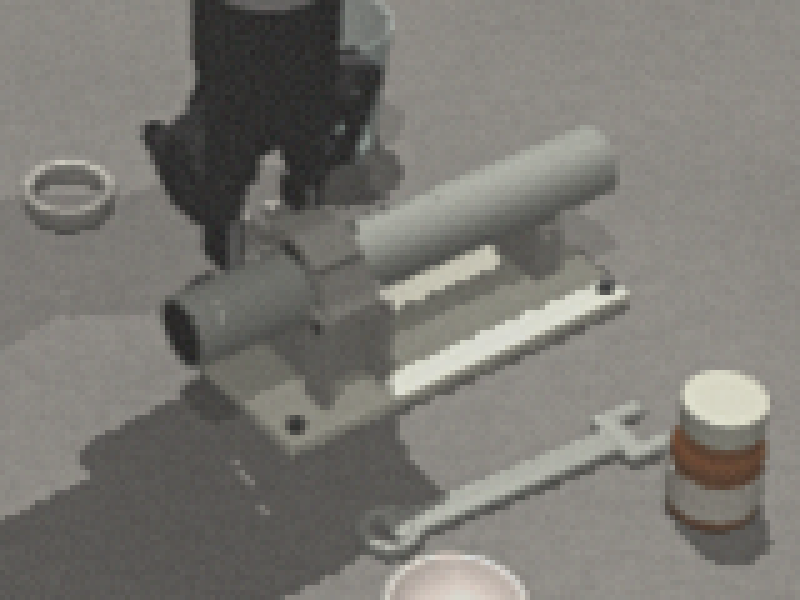

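The side view shows the arch lying over the tube (around (330,250) in the crop), nearly shut, with nothing else disturbed. Continue feeling.

```bash
for i in 1; do python3 -m pendant '0 -0.0003 0.0005 0;0 0 0 0' >/dev/null; sh s.sh; python3 -m pendant '0 -0.0002 0.0005 0;0 0 0 0' >/dev/null; sh s.sh;python3 -m pendant '0 0 0.0005 0;0 0 0 0' >/dev/null; sh s.sh;python3 -m pendant '0 0 0.0005 0;0 0 0 0' >/dev/null; sh s.sh; done
```

```text
t 13.30 TCPclamp [-1.64 47.2  45.84] F [ 4.92 -1.64  4.34] M [-0.216 -0.796  0.03 ] w 0.446 gf 22.3 yawneeded 0.0049
t 13.55 TCPclamp [-1.63 47.22 45.63] F [ 4.57 -0.62  6.52] M [-0.272 -0.718  0.036] w 0.443 gf 22.4 yawneeded 0.0050
t 13.80 TCPclamp [-1.59 47.23 45.39] F [ 4.15 -0.29  9.27] M [-0.119 -0.495 -0.001] w 0.450 gf 22.6 yawneeded 0.0050
t 14.05 TCPclamp [-1.58 47.22 45.2 ] F [ 2.53 -0.3  13.68] M [-0.138 -0.291 -0.034] w 0.450 gf 22.8 yawneeded 0.0050
```

Contact felt at TCP z≈46 and pressed to 13.7 N: the half is down on the tube. Release and go above the cap.

```bash
python3 -m pendant '0 0 0 0;0 0 0 0;0 0 -0.03 0;0 0 -0.06 0;0.02 0 -0.05 0;0.02 0 0 0;0 0 0 0;0 0 0 0' 0.65 20 >/dev/null; sh s.sh
python3 - <<'E'
from fit import *
c=cap('wrist','w3.png')
for q in ['cap_mid','cap_top','bolt','fork_grip']:
    print(q,[(np.round(b['at']),round(b['p'],2),proj(c,b['at']).round()) for b in models.boxes_of('wrist',q)[:3]])
D=np.array([-1.5,1.3,0])
print(proj(c,W(P,D+fork(.03)+[-19.5,0,0])),proj(c,W(P,D+fork(.03)+[19.5,0,0])))
for l in(.85,.95,1.05): print(l,[proj(c,W(P,D+capm(l,r,2))) for r in(25,64,82,95)])
E
```

```text
t 15.05 TCPclamp [ -2.96  86.79 183.19] F [-0.74  0.05 -0.38] M [-0.035  0.006  0.057] w 0.652 gf 0.0 yawneeded 0.0050
cap_mid [(array([488., 131.,  84.]), 0.59, array([325., 212.])), (array([516.,  66.,   6.]), 0.38, array([343., 267.]))]
cap_top [(array([488., 129.,  78.]), 0.71, array([324., 213.])), (array([515.,  65.,   6.]), 0.29, array([342., 267.]))]
bolt [(array([489., 124.,  79.]), 0.83, array([325., 220.]))]
fork_grip [(array([504.,  39.,  85.]), 0.95, array([328., 334.]))]
[296.684 285.204] [347.341 285.502]
0.85 [array([324.363, 263.97 ]), array([325.136, 238.03 ]), array([325.56 , 223.777]), array([325.9  , 212.369])]
0.95 [array([324.353, 261.417]), array([325.098, 231.114]), array([325.501, 214.696]), array([325.821, 201.67 ])]
1.05 [array([324.339, 259.064]), array([325.047, 224.943]), array([325.425, 206.74 ]), array([325.722, 192.437])]
```

View pics/w3.png

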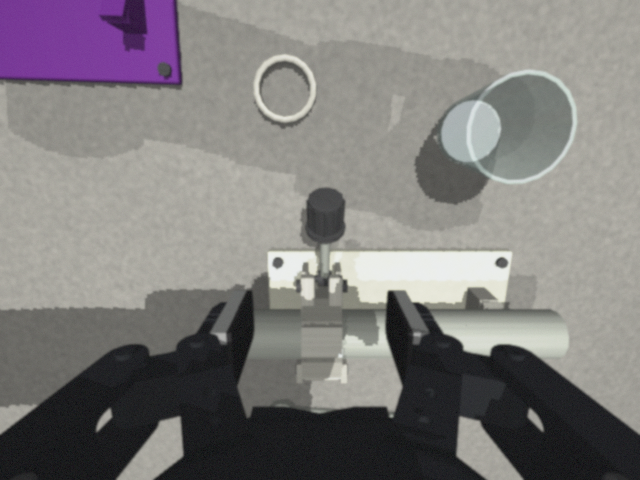

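The wrist view shows the half over the tube, bosses at u≈297–348 (matching my model), cap grip at (325,213), i.e. about 2 mm to +x of the slot. I verify the fork height by touching it with shut fingers.

```bash
python3 -m pendant '-0.02 0.0015 0 0;-0.0205 0 0.02 0;0 0 0.03 0;0 0 0.03 0;0 0 0.015 0;0 0 0 0;0 0 0 0' 0 20 >/dev/null; sh s.sh; python3 -m pendant '0 0 0.003 0;0 0 0.003 0;0 0 0 0' >/dev/null; sh s.sh
```

```text
t 16.18 TCPclamp [-0.14 46.53 90.1 ] F [ 0.56  0.67 -0.5 ] M [-0.011  0.002  0.013] w -0.000 gf 0.0 yawneeded 0.0051
t 16.55 TCPclamp [-0.85 46.68 82.98] F [ 0.37 -0.24 -0.99] M [-0.011 -0.046 -0.   ] w 0.003 gf 0.0 yawneeded 0.0050
```

```bash
for i in 1 ; do python3 -m pendant '0 0 0.002 0;0 0 0.002 0;0 0 0 0' >/dev/null; sh s.sh;python3 -m pendant '0 0 0.001 0;0 0 0.001 0;0 0 0 0' >/dev/null; sh s.sh;  python3 -m pendant '0 0 0.001 0;0 0 0 0' >/dev/null; sh s.sh;python3 -m pendant '0 0 0.0007 0;0 0 0 0' >/dev/null; sh s.sh;done
```

```text
t 16.93 TCPclamp [-0.84 46.68 78.91] F [-0.08 -0.31  0.39] M [ 0.019 -0.016 -0.013] w -0.002 gf 0.0 yawneeded 0.0050
t 17.30 TCPclamp [-0.78 46.66 77.03] F [ 0.25 -0.    0.46] M [0.009 0.003 0.022] w -0.002 gf 0.0 yawneeded 0.0050
t 17.55 TCPclamp [-0.79 46.67 76.03] F [ 0.68 -0.57 -1.07] M [-0.036 -0.021  0.035] w 0.001 gf 0.0 yawneeded 0.0050
t 17.80 TCPclamp [-0.78 46.67 75.33] F [-0.41 -0.28  0.82] M [ 0.035 -0.053 -0.039] w 0.005 gf 0.0 yawneeded 0.0050
```

```bash
for i in 1 ; do python3 -m pendant '0 0 0.001 0;0 0 0 0' >/dev/null; sh s.sh;python3 -m pendant '0 0 0.001 0;0 0 0 0' >/dev/null; sh s.sh;  python3 -m pendant '0 0 0.001 0;0 0 0 0' >/dev/null; sh s.sh;python3 -m pendant '0 0 0.0007 0;0 0 0 0' >/dev/null; sh s.sh;done
```

```text
t 18.05 TCPclamp [-0.81 46.67 74.32] F [-0.25  0.41 -0.19] M [ 0.034 -0.022 -0.01 ] w -0.002 gf 0.0 yawneeded 0.0050
t 18.30 TCPclamp [-0.78 46.66 73.31] F [0.92 0.32 0.2 ] M [-0.003 -0.     0.056] w -0.001 gf 0.0 yawneeded 0.0049
t 18.55 TCPclamp [-0.64 46.62 72.54] F [-0.42  0.61  2.14] M [0.01  0.072 0.034] w 0.005 gf 1.0 yawneeded 0.0050
t 18.80 TCPclamp [-0.53 46.64 72.18] F [-1.1   0.31  6.44] M [ 0.099  0.217 -0.035] w 0.003 gf 3.4 yawneeded 0.0050
```

Fork touched at z≈72.8, so the half is seated (≈0.03 rad). Now grip the cap.

```bash
python3 -m pendant '0 0 -0.02 0;0 0 -0.045 0;0.031 0.0005 0 0;0.031 0 0 0;0 0 0.02 0;0 0 0.03 0;0 0 0.025 0;0 0 0 0;0 0 0 0' 0.55 20 >/dev/null; sh s.sh
```

```text
t 19.93 TCPclamp [ -0.05 108.59  62.58] F [ 0.08 -0.59  0.52] M [ 0.009  0.011 -0.028] w 0.552 gf 0.0 yawneeded 0.0050
```

```bash
python3 -m pendant '0 0 0 0;0 0 0 0;0 0 0 0;0 0 0 0' 0.1 20 >/dev/null; sh s.sh
python3 - <<'E'
from fit import *
c=cap('side','s4.png');b=cv2.imread('pics/s4.png')[190:310,260:420]; cv2.imwrite('pics/s4c.png',cv2.resize(b,(800,600),interpolation=3))
t=np.arange(.95,-.01,-0.095); f=np.array([capm(x,87) for x in t]); d=np.diff(f,axis=0)
print(';'.join('%.4f 0 %.4f 0'%(a[1]/1e3,-a[2]/1e3) for a in d)); print(t[-1],f)
E
```

```text
t 20.43 TCPclamp [ -0.16 108.91  62.17] F [0.75 4.43 5.23] M [ 0.626 -0.161  0.053] w 0.285 gf 22.6 yawneeded 0.0050
-0.0051 0 -0.0065 0;-0.0057 0 -0.0060 0;-0.0063 0 -0.0054 0;-0.0067 0 -0.0048 0;-0.0072 0 -0.0041 0;-0.0075 0 -0.0034 0;-0.0078 0 -0.0027 0;-0.0080 0 -0.0019 0;-0.0082 0 -0.0012 0;-0.0083 0 -0.0004 0
2.220446049250313e-16 [[  0.    106.767  78.606]
 [  0.    101.648  85.091]
 [  0.     95.936  91.061]
 [  0.     89.684  96.462]
 [  0.     82.948 101.245]
 [  0.     75.788 105.368]
 [  0.     68.27  108.794]
 [  0.     60.461 111.491]
 [  0.     52.431 113.434]
 [  0.     44.253 114.608]
 [  0.     36.    115.   ]]
```

View pics/s4c.png

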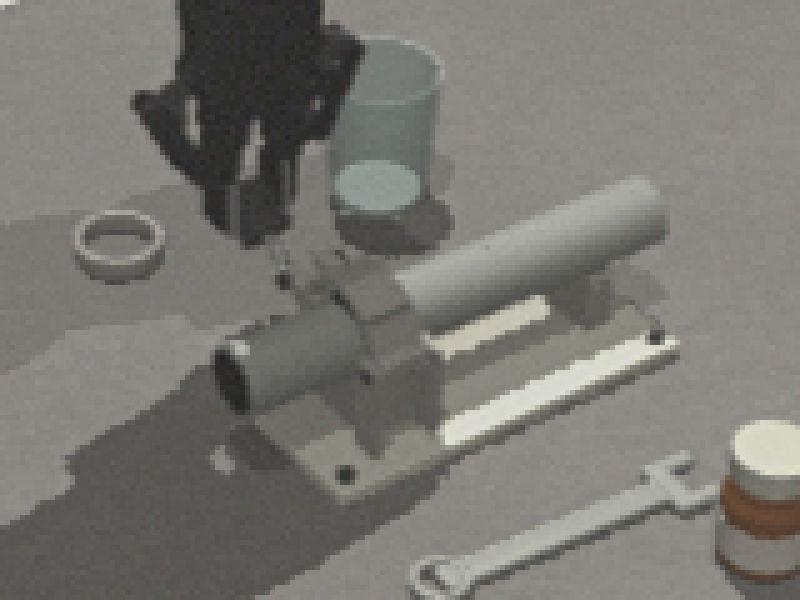

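The side view shows the fingers on the cap beyond the tube, with the fork clear. Centre to the slot line, relax, and start the arc.

```bash
python3 -m pendant '0.0004 -0.0007 -0.0004 0;0 -0.0007 0 0;0 0 0 0' >/dev/null; sh s.sh; python3 -m pendant '-0.0051 0 -0.0065 0;-0.0057 0 -0.0060 0;0 0 0 0' >/dev/null; sh s.sh;  python3 -m pendant '-0.0063 0 -0.0054 0;-0.0067 0 -0.0048 0;0 0 0 0' >/dev/null; sh s.sh
```

```text
t 20.85 TCPclamp [ -1.98 109.02  62.12] F [0.93 2.8  4.7 ] M [ 0.216 -0.167  0.04 ] w 0.281 gf 22.5 yawneeded 0.0050
t 21.23 TCPclamp [-2.24 97.68 74.62] F [ 0.12  0.06 -1.73] M [ 0.116  0.16  -0.014] w 0.281 gf 22.4 yawneeded 0.0044
t 21.60 TCPclamp [-1.79 84.59 85.15] F [-1.5   0.31 -1.39] M [ 0.092  0.167 -0.01 ] w 0.282 gf 22.7 yawneeded 0.0044
```

```bash
python3 -m pendant '-0.0036 0.0003 -0.0021 0;0 0 0 0' >/dev/null; sh s.sh; python3 -m pendant '-0.0036 0 -0.0020 0;0 0 0 0' >/dev/null; sh s.sh;  python3 -m pendant '-0.0038 0 -0.0017 0;0 0 0 0' >/dev/null; sh s.sh; python3 -m pendant '-0.0037 0 -0.0017 0;0 0 0 0' >/dev/null; sh s.sh
```

```text
t 21.85 TCPclamp [-1.5  81.6  86.99] F [-1.16  1.64 -2.25] M [ 0.448  0.219 -0.037] w 0.278 gf 22.7 yawneeded 0.0048
t 22.10 TCPclamp [-1.42 77.94 89.07] F [-0.27  3.09 -0.7 ] M [0.63  0.142 0.008] w 0.277 gf 22.7 yawneeded 0.0048
t 22.35 TCPclamp [-1.3  74.07 90.89] F [-0.02  3.95  0.42] M [ 0.753  0.171 -0.042] w 0.284 gf 23.2 yawneeded 0.0048
t 22.60 TCPclamp [-1.28 70.28 92.54] F [-1.61  3.25  0.93] M [ 0.635  0.127 -0.018] w 0.283 gf 22.9 yawneeded 0.0048
```

```bash
python3 -m pendant '-0.0039 -0.0002 -0.0013 0;0 0 0 0' >/dev/null; sh s.sh; python3 -m pendant '-0.0039 0 -0.0014 0;0 0 0 0' >/dev/null; sh s.sh;  python3 -m pendant '-0.0040 0 -0.0010 0;0 0 0 0' >/dev/null; sh s.sh; python3 -m pendant '-0.0040 0 -0.0009 0;0 0 0 0' >/dev/null; sh s.sh
```

```text
t 22.85 TCPclamp [-1.41 66.48 93.84] F [0.09 3.65 0.98] M [ 0.743  0.028 -0.048] w 0.278 gf 22.8 yawneeded 0.0048
t 23.10 TCPclamp [-1.49 62.54 95.09] F [0.25 3.45 1.21] M [ 0.685 -0.084 -0.028] w 0.279 gf 22.2 yawneeded 0.0048
t 23.35 TCPclamp [-1.49 58.41 96.09] F [0.56 2.57 1.33] M [ 0.606 -0.153  0.037] w 0.284 gf 22.1 yawneeded 0.0048
t 23.60 TCPclamp [-1.55 54.43 96.95] F [0.84 2.63 0.69] M [ 0.557 -0.11  -0.047] w 0.284 gf 22.3 yawneeded 0.0047
```

```bash
python3 -m pendant '-0.0041 0 -0.0006 0;-0.0041 0 -0.0006 0;0 0 0 0' >/dev/null; sh s.sh; python3 -m pendant '-0.0041 0 -0.0003 0;0 0 0 0' >/dev/null; sh s.sh;  python3 -m pendant '-0.0020 0 0 0;0 0 0 0' >/dev/null; sh s.sh; python3 -m pendant '-0.0015 0 0 0;0 0 0 0' >/dev/null; sh s.sh
```

```text
t 23.98 TCPclamp [-1.53 46.18 98.13] F [0.64 2.98 0.57] M [ 0.644 -0.155  0.021] w 0.282 gf 22.6 yawneeded 0.0046
t 24.23 TCPclamp [-1.51 42.17 98.43] F [-0.34  3.11  1.26] M [ 0.624 -0.101 -0.064] w 0.285 gf 22.7 yawneeded 0.0048
t 24.48 TCPclamp [-1.5  40.37 98.48] F [0.29 3.43 3.13] M [ 0.752 -0.032  0.004] w 0.287 gf 22.9 yawneeded 0.0049
t 24.73 TCPclamp [-1.44 38.82 98.49] F [-0.1   3.84  2.84] M [ 0.791  0.019 -0.015] w 0.280 gf 23.0 yawneeded 0.0049
```

```bash
python3 -m pendant '-0.001 0 0 0;0 0 0 0' >/dev/null; sh s.sh; python3 -m pendant '-0.0007 0 0 0;0 0 0 0' >/dev/null; sh s.sh;  python3 -m pendant '-0.0007 0 0 0;0 0 0 0' >/dev/null; sh s.sh
```

```text
t 24.98 TCPclamp [-1.45 37.86 98.46] F [-0.02  3.53  3.92] M [ 0.757 -0.03   0.004] w 0.286 gf 23.1 yawneeded 0.0049
t 25.23 TCPclamp [-1.4  37.22 98.48] F [-0.71  3.82  3.78] M [ 0.872 -0.046  0.029] w 0.284 gf 23.1 yawneeded 0.0050
t 25.48 TCPclamp [-1.42 36.47 98.44] F [-0.79  4.01  4.99] M [ 0.837 -0.159 -0.036] w 0.283 gf 23.1 yawneeded 0.0050
```

```bash
python3 -m pendant '-0.0006 0 0 0;0 0 0 0' >/dev/null; sh s.sh; python3 -m pendant '-0.0006 0 0 0;0 0 0 0' >/dev/null; sh s.sh
python3 - <<'E'
from fit import *
c=cap('side'); cv2.imwrite('pics/s5c.png',cv2.resize(cv2.cvtColor(c['color'][190:310,260:420],cv2.COLOR_RGB2BGR),(800,600),interpolation=3))
E
```

```text
t 25.73 TCPclamp [-1.51 35.9  98.42] F [1.01 3.74 4.21] M [ 0.87  -0.028 -0.003] w 0.284 gf 23.2 yawneeded 0.0049
t 25.98 TCPclamp [-1.45 35.33 98.42] F [-0.01  4.53  4.41] M [ 0.869 -0.176  0.037] w 0.288 gf 23.2 yawneeded 0.0050
```

View pics/s5c.png

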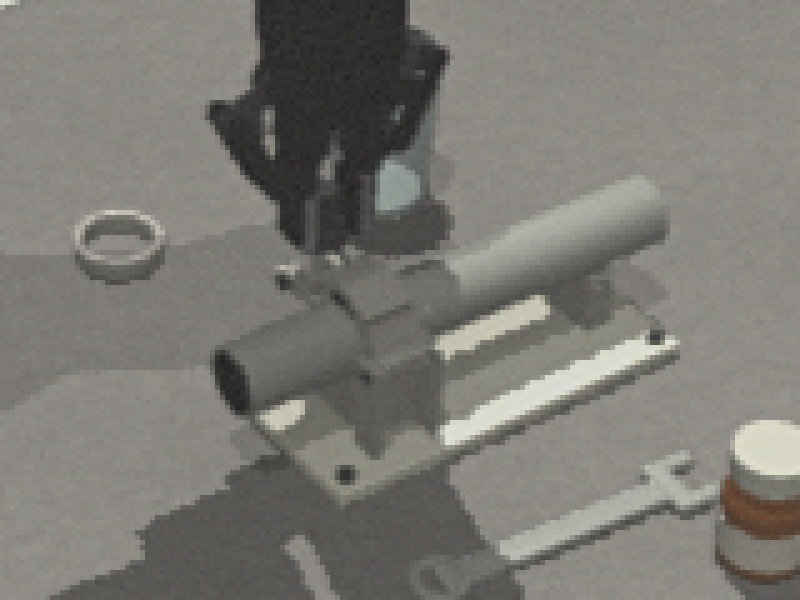

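The view shows the cap held above the fork; upright within a degree or two by dead reckoning. I back up 1.5 mm, release, and measure the lean.

```bash
python3 -m pendant '0.0008 0 -0.0004 0;0.0010 0 0 0;0 0 0 0' >/dev/null; sh s.sh; python3 -m pendant '0 0 0 0;0 0 0 0;0 0 -0.03 0;0 0 -0.06 0;-0.04 0 -0.03 0;-0.03 0 0 0;0 0 0 0;0 0 0 0' 0.6 20 >/dev/null; sh s.sh
python3 - <<'E'
from fit import *
D=np.array([-1.5,1.5,0]);ims=[]
for n in('wrist','side','top'):
    c=cap(n,n+'6.png')
    for q in ['cap_mid','cap_top']:
        print(n,q,[(np.round(b['at']),round(b['p'],2),proj(c,b['at']).round()) for b in models.boxes_of(n,q)[:4]])
    u=proj(c,W(P,D+capm(0,88,0)));print([proj(c,W(P,D+capm(l,r,0))).round(1) for l in(-.04,0,.04) for r in (64,69,95)])
    x,y=[int(k) for k in u.round()]; k={'wrist':50,'side':25,'top':25}[n]
    x0,y0=max(x-k,0),max(y-k,0); print(n,'crop origin',x0,y0,'scale',250/(2*k))
    b=cv2.cvtColor(c['color'],cv2.COLOR_RGB2BGR)[y0:y+k,x0:x+k]; ims.append(cv2.resize(b,(250,250),interpolation=2))
cv2.imwrite('pics/c6.png',np.hstack(ims))
E
```

```text
t 26.40 TCPclamp [-1.69 36.86 98.44] F [ 1.48 -1.5  -2.6 ] M [-0.189 -0.247 -0.045] w 0.281 gf 22.5 yawneeded 0.0052
t 27.40 TCPclamp [ -1.36 -32.28 218.52] F [-0.06  0.53  0.24] M [0.016 0.069 0.007] w 0.598 gf 0.0 yawneeded 0.0050
wrist cap_mid [(array([497.,  69., 126.]), 0.79, array([323., 125.]))]
wrist cap_top [(array([495.,  67., 120.]), 0.68, array([320., 128.]))]
[array([320.6, 141.2]), array([320.6, 141.5]), array([320.7, 143.5]), array([320.6, 137.5]), array([320.6, 137.5]), array([320.7, 137.4]), array([320.6, 133.8]), array([320.6, 133.4]), array([320.8, 131.1])]
wrist crop origin 271 87 scale 2.5
side cap_mid [(array([491.,  59., 115.]), 0.67, array([323., 232.])), (array([ 196., -257.,  120.]), 0.52, array([261., 352.]))]
side cap_top [(array([492.,  58., 111.]), 0.59, array([323., 233.])), (array([178., 263., 114.]), 0.49, array([180., 221.])), (array([522.,   7.,  10.]), 0.19, array([341., 272.]))]
[array([324.4, 238.8]), array([324.5, 237.2]), array([324.9, 229.3]), array([323.8, 238.2]), array([323.9, 236.7]), array([324.1, 228.5]), array([323.3, 237.8]), array([323.3, 236.2]), array([323.2, 227.8])]
side crop origin 299 206 scale 5.0
top cap_mid [(array([181., 269., 121.]), 0.48, array([181., 396.])), (array([ 199., -244.,  121.]), 0.48, array([471., 377.]))]
top cap_top [(array([ 202., -249.,  120.]), 0.73, array([473., 375.])), (array([177., 275., 121.]), 0.48, array([177., 398.]))]
[array([296.6, 219.7]), array([296.6, 219.2]), array([296.6, 216.5]), array([295.3, 219.9]), array([295.2, 219.4]), array([294.6, 216.8]), array([294. , 220.2]), array([293.7, 219.7]), array([292.6, 217.2])]
top crop origin 270 193 scale 5.0
```

View pics/c6.png

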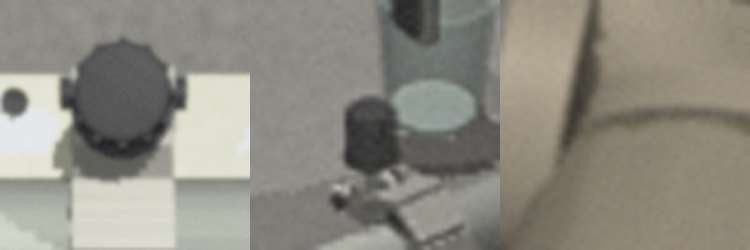

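The wrist crop shows the cap top at about (320,124) px, whereas upright would be v≈137; so the bolt still leans, about 0.09 rad. I check against the bosses (v≈125).

Run:
```python
from fit import *
c=cap('wrist');D=np.array([-1.5,1.5,0])
print('boss',[proj(c,W(P,D+fork(.035)+[x,0,0])).round(1) for x in(-19,19)])
for l in (0,.05,.1,.15):
    m=D+capm(l,95); ax=np.array([0,np.sin(l),np.cos(l)]); n=np.array([0,np.cos(l),-np.sin(l)])
    print(l,'top far/near edge',[proj(c,W(P,m+k*12.5*n))[1].round(1) for k in(1,-1)],'flange near edge',[proj(c,W(P,D+capm(l,64+h)-15*n))[1].round(1) for h in (0,5)])
g=cv2.cvtColor(c['color'],cv2.COLOR_RGB2GRAY)[95:165,318:323].mean(1).round().astype(int);print(list(zip(range(95,165),g.tolist())))
```

```text
boss [array([295.6, 123.7]), array([344.8, 124. ])]
0 top far/near edge [np.float64(115.9), np.float64(156.8)] flange near edge [np.float64(158.2), np.float64(158.6)]
0.05 top far/near edge [np.float64(108.0), np.float64(149.2)] flange near edge [np.float64(153.8), np.float64(153.7)]
0.1 top far/near edge [np.float64(100.1), np.float64(141.5)] flange near edge [np.float64(149.2), np.float64(148.6)]
0.15 top far/near edge [np.float64(92.4), np.float64(133.7)] flange near edge [np.float64(144.5), np.float64(143.5)]
[(95, 139), (96, 140), (97, 141), (98, 142), (99, 141), (100, 135), (101, 121), (102, 104), (103, 90), (104, 89), (105, 92), (106, 94), (107, 95), (108, 94), (109, 93), (110, 92), (111, 91), (112, 92), (113, 92), (114, 93), (115, 92), (116, 93), (117, 92), (118, 92), (119, 92), (120, 91), (121, 91), (122, 89), (123, 90), (124, 89), (125, 89), (126, 88), (127, 88), (128, 88), (129, 88), (130, 88), (131, 87), (132, 87), (133, 87), (134, 87), (135, 86), (136, 86), (137, 85), (138, 84), (139, 84), (140, 80), (141, 71), (142, 62), (143, 58), (144, 59), (145, 51), (146, 47), (147, 47), (148, 54), (149, 70), (150, 87), (151, 94), (152, 95), (153, 95), (154, 96), (155, 98), (156, 110), (157, 145), (158, 185), (159, 204), (160, 211), (161, 213), (162, 214), (163, 212), (164, 211)]
```

```bash
python3 -m pendant '0.039 0 0 0;0.039 0 0 0;0 0 0.03 0;0 0 0.04 0;0 0 0.035 0;0 0 0.0155 0;0 0 0 0;0 0 0 0' 0.55 20 >/dev/null; sh s.sh; python3 -m pendant '0 0 0 0;0 0 0 0;0 0 0 0;0 0 0 0' 0.1 20 >/dev/null; sh s.sh
```

```text
t 28.90 TCPclamp [-0.76 44.96 99.58] F [-0.04  0.24 -0.22] M [-0.015  0.05   0.013] w 0.548 gf 0.0 yawneeded 0.0050
t 29.40 TCPclamp [-1.04 45.06 99.19] F [-0.24  0.47  6.5 ] M [0.05  0.179 0.004] w 0.281 gf 22.1 yawneeded 0.0050
```

```bash
python3 -m pendant '-0.002 0 -0.0002 0;-0.002 0 0 0;0 0 0 0' >/dev/null; sh s.sh; python3 -m pendant '-0.0015 0 0 0;0 0 0 0' >/dev/null; sh s.sh
```

```text
t 29.77 TCPclamp [-1.14 41.55 99.28] F [-0.45  2.7   5.88] M [ 0.633  0.098 -0.043] w 0.285 gf 22.2 yawneeded 0.0047
t 30.02 TCPclamp [-1.14 40.05 99.25] F [-0.53  2.94  5.84] M [ 0.7    0.073 -0.023] w 0.284 gf 22.2 yawneeded 0.0047
```

```bash
python3 -m pendant '-0.0015 0 0 0;0 0 0 0' >/dev/null; sh s.sh; python3 -m pendant '-0.001 0 0 0;0 0 0 0' >/dev/null; sh s.sh;  python3 -m pendant '-0.0007 0 0 0;0 0 0 0' >/dev/null; sh s.sh; python3 -m pendant '-0.0005 0 0 0;0 0 0 0' >/dev/null; sh s.sh
```

```text
t 30.27 TCPclamp [-1.17 38.56 99.19] F [-0.85  3.96  5.69] M [ 0.741  0.067 -0.004] w 0.282 gf 22.2 yawneeded 0.0047
t 30.52 TCPclamp [-1.18 37.57 99.14] F [-0.25  3.72  5.3 ] M [ 0.787  0.052 -0.066] w 0.284 gf 22.2 yawneeded 0.0047
t 30.77 TCPclamp [-1.19 36.88 99.1 ] F [-1.06  3.4   4.56] M [ 0.782  0.074 -0.048] w 0.282 gf 22.2 yawneeded 0.0048
t 31.02 TCPclamp [-1.18 36.26 99.07] F [0.11 3.49 6.48] M [ 0.793  0.029 -0.028] w 0.280 gf 22.3 yawneeded 0.0048
```

```bash
python3 -m pendant '0 0 0 0;0 0 0 0;0 0 -0.03 0;0 0 -0.06 0;-0.035 0 -0.03 0;-0.034 0 0 0;0 0 0 0;0 0 0 0' 0.6 20 >/dev/null; sh s.sh
cat > lean.py <<'E'
from fit import *
c=cap('wrist','wl.png');D=np.array([-1.5,1.5,0])
for l in (-.05,0,.05,.1):
    m=D+capm(l,95); n=np.array([0,np.cos(l),-np.sin(l)])
    print(l,'top far/near edge',[proj(c,W(P,m+k*12.5*n))[1].round(1) for k in(1,-1)],'flange near edge',proj(c,W(P,D+capm(l,66)-15*n))[1].round(1),'u',proj(c,W(P,m+[-12.5,0,0]))[0].round(1),proj(c,W(P,m+[12.5,0,0]))[0].round(1))
G=cv2.cvtColor(c['color'],cv2.COLOR_RGB2GRAY)
print(list(zip(range(95,168),G[95:168,318:323].mean(1).round().astype(int).tolist())))
print(list(zip(range(292,350),G[128:133,292:350].mean(0).round().astype(int).tolist())))
E
python3 lean.py
```

```text
t 32.02 TCPclamp [ -1.35 -32.64 218.1 ] F [-0.74  0.6   0.04] M [ 0.01  -0.045  0.011] w 0.601 gf 0.0 yawneeded 0.0049
-0.05 top far/near edge [np.float64(123.9), np.float64(164.4)] flange near edge 163.1 u 301.1 340.3
0 top far/near edge [np.float64(116.0), np.float64(157.0)] flange near edge 158.5 u 301.1 340.4
0.05 top far/near edge [np.float64(108.0), np.float64(149.4)] flange near edge 153.9 u 301.0 340.6
0.1 top far/near edge [np.float64(100.1), np.float64(141.6)] flange near edge 149.1 u 301.0 340.7
[(95, 139), (96, 140), (97, 142), (98, 143), (99, 143), (100, 143), (101, 144), (102, 142), (103, 141), (104, 140), (105, 139), (106, 140), (107, 137), (108, 140), (109, 141), (110, 142), (111, 142), (112, 141), (113, 137), (114, 125), (115, 103), (116, 83), (117, 77), (118, 81), (119, 87), (120, 89), (121, 90), (122, 90), (123, 87), (124, 86), (125, 86), (126, 87), (127, 86), (128, 86), (129, 86), (130, 86), (131, 85), (132, 84), (133, 83), (134, 84), (135, 83), (136, 82), (137, 81), (138, 81), (139, 81), (140, 80), (141, 79), (142, 80), (143, 80), (144, 81), (145, 80), (146, 79),
[... 199 characters left out ...]
111), (165, 110), (166, 120), (167, 154)]
[(292, 227), (293, 224), (294, 208), (295, 177), (296, 154), (297, 149), (298, 147), (299, 144), (300, 133), (301, 105), (302, 81), (303, 76), (304, 76), (305, 78), (306, 81), (307, 82), (308, 81), (309, 82), (310, 83), (311, 82), (312, 83), (313, 83), (314, 83), (315, 84), (316, 85), (317, 85), (318, 85), (319, 85), (320, 85), (321, 86), (322, 84), (323, 86), (324, 86), (325, 86), (326, 85), (327, 85), (328, 85), (329, 85), (330, 86), (331, 87), (332, 85), (333, 86), (334, 85), (335, 86), (336, 82), (337, 77), (338, 75), (339, 89), (340, 112), (341, 131), (342, 142), (343, 147), (344, 159), (345, 186), (346, 212), (347, 220), (348, 222), (349, 221)]
```

Now upright (edges at 115/157 match the zero-lean prediction). Next, push the cap with shut fingers.

```bash
python3 -m pendant '0.035 0 0 0;0.0351 0 0 0;0 0 0.03 0;0 0 0.035 0;0 0 0.023 0;0 0 0 0;0 0 0 0' 0 20 >/dev/null; sh s.sh; python3 -m pendant '0 0 0.002 0;0 0 0.002 0;0 0 0.001 0;0 0 0 0' >/dev/null; sh s.sh
```

```text
t 32.95 TCPclamp [ -1.03  37.33 131.46] F [-0.49  0.23  0.23] M [-0.026 -0.021  0.023] w 0.004 gf 0.0 yawneeded 0.0056
t 33.45 TCPclamp [ -1.52  37.05 125.48] F [-0.19  1.04  1.03] M [0.038 0.022 0.006] w 0.000 gf 0.0 yawneeded 0.0050
```

```bash
python3 -m pendant '0 0 0.001 0;0 0 0.001 0;0 0 0.001 0;0 0 0.001 0;0 0 0 0' >/dev/null; sh s.sh; python3 -m pendant '0 0 0.001 0;0 0 0.001 0;0 0 0.001 0;0 0 0.001 0;0 0 0 0' >/dev/null; sh s.sh;python3 -m pendant '0 0 0.001 0;0 0 0.001 0;0 0 0.001 0;0 0 0 0' >/dev/null; sh s.sh
```

```text
t 34.08 TCPclamp [ -1.15  36.97 122.07] F [-0.31  0.81  5.23] M [0.064 0.158 0.015] w -0.000 gf 2.6 yawneeded 0.0050
t 34.70 TCPclamp [ -1.16  37.01 118.08] F [-1.4  -0.18  5.22] M [ 0.093  0.113 -0.007] w -0.002 gf 2.7 yawneeded 0.0050
t 35.20 TCPclamp [ -1.13  37.   115.09] F [-0.96  0.06  5.33] M [ 0.073  0.133 -0.08 ] w 0.000 gf 2.7 yawneeded 0.0050
```

```bash
python3 -m pendant '0 0 0.001 0;0 0 0.001 0;0 0 0.001 0;0 0 0.001 0;0 0 0 0' >/dev/null; sh s.sh; python3 -m pendant '0 0 0.001 0;0 0 0.001 0;0 0 0.001 0;0 0 0 0' >/dev/null; sh s.sh;python3 -m pendant '0 0 0.001 0;0 0 0 0' >/dev/null; sh s.sh;python3 -m pendant '0 0 0.001 0;0 0 0 0' >/dev/null; sh s.sh
```

```text
t 35.83 TCPclamp [ -1.13  37.01 111.1 ] F [-0.72  0.99  5.77] M [0.134 0.145 0.005] w 0.002 gf 2.7 yawneeded 0.0050
t 36.33 TCPclamp [ -1.14  37.02 108.07] F [-1.39  0.08  4.91] M [ 0.056  0.162 -0.024] w 0.000 gf 2.7 yawneeded 0.0050
t 36.58 TCPclamp [ -1.14  37.03 107.07] F [-1.38  0.17  4.8 ] M [ 0.123  0.125 -0.024] w 0.001 gf 2.7 yawneeded 0.0051
t 36.83 TCPclamp [ -1.1   37.02 106.11] F [-0.29 -0.05  4.87] M [ 0.134  0.108 -0.011] w -0.001 gf 2.7 yawneeded 0.0050
```

```bash
python3 -m pendant '0 0 0.0008 0;0 0 0 0' >/dev/null; sh s.sh;python3 -m pendant '0 0 0.0006 0;0 0 0 0' >/dev/null; sh s.sh;python3 -m pendant '0 0 0.0005 0;0 0 0 0' >/dev/null; sh s.sh;python3 -m pendant '0 0 0.0005 0;0 0 0 0' >/dev/null; sh s.sh
```

```text
t 37.08 TCPclamp [ -1.1   37.03 105.31] F [0.17 1.17 5.45] M [0.111 0.122 0.006] w -0.001 gf 2.8 yawneeded 0.0050
t 37.33 TCPclamp [ -1.09  37.03 104.72] F [-0.28  0.11  6.43] M [ 0.07   0.14  -0.044] w 0.000 gf 2.9 yawneeded 0.0050
t 37.58 TCPclamp [ -1.09  37.02 104.23] F [0.25 0.97 5.87] M [ 0.128  0.18  -0.021] w -0.000 gf 3.0 yawneeded 0.0050
t 37.83 TCPclamp [ -1.09  37.04 103.74] F [-1.25  0.15  6.25] M [0.066 0.214 0.005] w 0.001 gf 3.0 yawneeded 0.0050
```

```bash
python3 -m pendant '0 0 0.0005 0;0 0 0 0' >/dev/null; sh s.sh;python3 -m pendant '0 0 0.0005 0;0 0 0 0' >/dev/null; sh s.sh;python3 -m pendant '0 0 0.0005 0;0 0 0 0' >/dev/null; sh s.sh
```

```text
t 38.08 TCPclamp [ -1.04  37.01 103.39] F [-1.82  0.89  7.47] M [ 0.128  0.249 -0.01 ] w -0.000 gf 3.7 yawneeded 0.0050
t 38.33 TCPclamp [ -0.97  36.98 103.27] F [-2.79  0.89 11.31] M [ 0.151  0.45  -0.014] w -0.001 gf 5.6 yawneeded 0.0051
t 38.58 TCPclamp [ -0.93  36.97 103.09] F [-4.61  0.78 14.28] M [ 0.162  0.77  -0.031] w 0.001 gf 7.2 yawneeded 0.0051
```

```bash
python3 -m pendant '0 0 0.0005 0;0 0 0 0' >/dev/null; sh s.sh; python3 -c "
from fit import *
for i in range(3): cap('wrist'); st()"
```

```text
t 38.83 TCPclamp [ -0.85  36.98 102.93] F [-5.    1.49 17.5 ] M [ 0.217  0.889 -0.031] w 0.001 gf 8.9 yawneeded 0.0052
t 38.88 TCPclamp [ -0.88  36.96 102.91] F [-5.5   2.01 17.6 ] M [0.204 0.871 0.002] w -0.001 gf 8.9 yawneeded 0.0051
t 38.92 TCPclamp [ -0.86  36.97 102.92] F [-5.19  1.97 18.39] M [ 0.189  0.916 -0.027] w 0.002 gf 8.9 yawneeded 0.0052
t 38.98 TCPclamp [ -0.85  36.97 102.94] F [-5.39  0.35 18.75] M [0.237 0.886 0.026] w 0.002 gf 8.9 yawneeded 0.0052
```

```bash
python3 -m pendant '0 0 -0.003 0;0 0 -0.02 0;0 0 -0.05 0;-0.035 0 -0.042 0;-0.0341 0 0 0;0 0 0 0;0 0 0 0' 0.3 20 >/dev/null; sh s.sh
python3 - <<'E'
from fit import *
a=cv2.cvtColor(cap('wrist')['color'],3+1)[40:340,170:470]; b=cv2.cvtColor(cap('side')['color'],4)[190:310,260:380]
cv2.imwrite('pics/f.png',np.hstack([cv2.resize(a,(400,400)),cv2.resize(b,(400,400),interpolation=2)]))
E
```

```text
t 39.85 TCPclamp [ -1.39 -31.52 215.62] F [ 0.27 -0.04 -0.51] M [-0.009  0.099 -0.013] w 0.300 gf 0.0 yawneeded 0.0050
```

View pics/f.png

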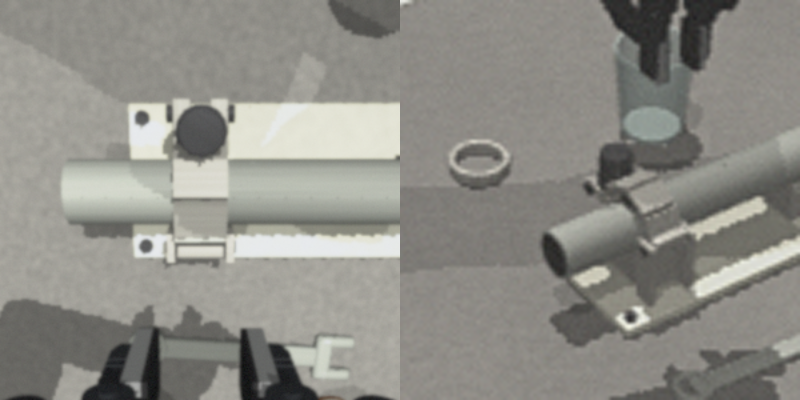

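The picture shows the cap sitting on the fork at (200,130), with the half over the tube, the tube still in its saddle and the gripper clear.

```bash
python3 -c "from rig import ctrl; print(ctrl.finish_job())"
```

```text
the job is handed in; nothing more can be done
None
```

The tube is clamped: the upper half bears on it, the bolt is upright in the slot, and the cap is pushed down onto the fork at about 18 N. The job was handed in at about 40 s with the gripper clear; the result was not reported back.

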